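# Mesh the middle gear and hold it home

### The job

Complete the gear train on the green board: put the yellow gear, boss upwards, over the bare white pillar between the red crank gear and the blue planet gear, turning it so that its teeth slip in between the teeth of both, and slide it fully down to the foot of the pillar without forcing the teeth. Finish while still holding the yellow gear and pressing it down firmly (do not let go), so that a child can snap the cap on the pillar, and leave the other things on the table where they are.

Things in the scene. Friction and masses are not known exactly. Their poses are not given: they have to be found in the camera images.
- middle_gear: Yellow loose gear, 0.06 to 0.13 kg. 12 teeth: 82 mm over the tips, 59 mm at the roots, toothed part 24 mm thick; through bore 14.5 mm. Origin on its axis at the underside; z up through the boss (starts boss up, flat on the table). A tooth points along its x axis and every 30 degrees from there. Pitch radius 36 mm.
- middle_gear_boss (a point): Top centre of the yellow gear's hexagonal boss, the place to hold it: 30 mm across flats, from 24 to 50 mm above the gear's underside. Its flats face the gear's x axis and every 60 degrees from there.
- pillar: Bare white upright pillar in the middle of the board, 12 mm thick, top 6 mm tapered. Origin on its axis, on top of the 26 mm wide collar at its foot where the gear rests when home (24 mm above the table); it rises 56 mm from there. Fixed. z up; its x axis is level and points straight at the planet gear's axis, -x straight at the crank gear's axis.
- gear_board: Green board, 300 x 120 mm, top 20 mm above the table, fixed to it. Origin at the centre of its underside, straight below the pillar; x along the board from the crank gear to the planet gear.
- crank_gear (a joint): Angle of the red crank gear, rad, counter-clockwise seen from above; no stops, light friction (0.03 N m). 16 teeth, pitch radius 48 mm; at 0 a tooth points straight at the pillar (and every 22.5 degrees from there). The black crank knob stands 32 mm off its axis, on the far side from that tooth.
- crank_gear_top (a point): Centre of the top face of the red crank gear, 85.5 mm from the pillar's axis. Gear 106 mm over the tooth tips, teeth from 24 to 50 mm above the table, so a gear coming down the pillar meets this one first. White cap 11 mm high on its axis; top of the black knob 93 mm above the table.
- planet_gear (a joint): Angle of the blue planet gear, rad, counter-clockwise seen from above; no stops, but stiff (friction 0.10 N m). 16 teeth, pitch radius 48 mm; at 0 a tooth points straight at the pillar (and every 22.5 degrees from there).
- planet_gear_top (a point): Centre of the top face of the blue planet gear, 85.5 mm from the pillar's axis, 106 mm over the tips; teeth only from 24 to 36 mm above the table. Carries a tan ringed planet 66 mm wide, top 95 mm above the table. All three gears: tooth pitch 18.85 mm, teeth 7.8 mm thick at the pitch circle (about 3 mm play), 1.5 mm bevels on the teeth's top and bottom edges.
- spare_gear: A smaller purple loose gear with 8 teeth, 58 mm wide, 34 mm high, with a hexagonal boss: not wanted here. Origin at the centre of its underside.
- cap: Small white retaining cap, 22 mm wide, 11 mm high, lying on the table. Origin at the centre of its underside.
- petri_dish: Empty clear dish, 90 mm wide, 15 mm high. Origin at the centre of its underside.
- microscope: Green, yellow and blue plastic microscope, 205 mm high, base 132 mm wide. Origin at the centre of its underside.
- flask: Empty clear conical flask, 96 mm wide, 146 mm high. Origin at the centre of its underside.
- magnifier: Green hand lens lying flat, 84 mm wide, 165 mm long. Origin under the centre of the lens.
- pipette: Purple and clear dropper lying flat, 130 mm long, 26 mm high. Origin under its middle.
Things that resemble listed ones, but are neither listed nor needed, are in the scene too. Leave any pink or turquoise look-alike of the middle_gear alone.

How it is judged:
By the outcome, as a careful person would: the job done as asked, in the order asked, and still so for the second after the job is handed in, while the arm keeps its last pose, push and grip.
It also fails if it takes over 45 s, if anything falls off the work surface, if the arm or the gripper's body presses on something with over 40 N, if the wrist force passes 120 N, or if a joint passes its speed limit or range.

### The arm

A 6-joint arm with a two-finger parallel gripper is mounted at the origin on the work surface. World frame = base frame: x ahead of the robot, y to its left, z up, the work surface at z = 0. Lengths are in m, angles in degrees, forces in N, time in s.
With the tool pointing down it reaches from about 0.35 to 0.875 m from the base axis. Payload 4.2 kg.
Tool frame: the origin (TCP) lies between the finger pads; the fingertips stand 11 mm ahead of it and the grasp point (between the pads) lies 8 mm behind it; z points along the fingers, y is the direction in which the jaws open and shut (so a half turn about z gives the same grasp; the last joint's range is limited). The gripper opens to 87 mm and grips with 3 to 60 N. Pads are 19 mm wide; open, the fingers measure 117 mm over their backs; the gripper's body (75 mm by 190 mm) begins 51 mm behind the grasp point.
Start: joints at [89.244, 22.042, 0.453, 0, -68.411, -14.817], TCP at [0.168, 0.602, 0.234] pointing down, gripper open.
Joint ranges: [-179.83, 179.83], [-69.29, 118.12], [-61.27, 80.66], [-181.25, 117.63], [-171.15, -9.14], [-177.46, 177.46]. Speed limits (degrees/s): [159.86, 159.86, 180, 180, 180, 180].

### API

Orientations are given as a 3x3 rotation matrix whose columns are the frame's x, y, z axes.
In Python, from station import sense, capture, get_calibration, finish_job, search_frame, cut_out gives the robot as it stands.
- The arm moves only by the tool arm_command, never from a script. Its argument "rows" is a list of rows, each an object with "fingers": the opening in per cent of the stroke, from 0 (shut) to 100 (fully open); "travel": the shift along the tool's x, y, z in cm, a list of three; "roll": the turn about the tool's z in degrees. A call has 1 to 10 rows; each row is the pose to reach, as a shift and turn from the pose commanded when the call began, along the tool's axes at that moment; what a row does not reach only later rows make up. A row lasts 1/10 s, in which the tool goes at most 50 mm and 8.59 degrees, less where a joint would pass 70% of its speed; a pose out of reach is approached as far as the arm can. A call with a gripper value outside its range is refused whole. The fingers move at their own pace and stop on an object; the grip force is fixed at half the most. Time passes only in rows, so rows that repeat a pose let the fingers close. It gives the time, the measured TCP pose, the force and the opening at its end, in the units of the state.
- sense(): the state, without advancing time (a new reading comes with each control period).
- capture(name): name is "side" or "top" or "wrist"; returns (picture, depth): 420x560x3 uint8, red, green, blue; 420x560 float32, m along the optical axis (not along the pixel's ray), 0 where there is no reading.
- get_calibration(name): a dict with "fov_y" (degrees; the focal length in pixels is half the picture's height over the tangent of half this angle, whatever the lens; pixels are square), "cx", "cy" (the principal point, pixels), "origin" and "attitude" of the camera in the world; the wrist camera has in their place "mount" (4x4, takes a point from camera to tool coordinates, whose origin is the TCP and whose axes are the flange's). Camera axes: x right, y down, z forward; pixel columns grow to the right and rows downward; lengths in m; the calibration is good to about 2 mm. A picture is of the moment at which its call begins: read the wrist's pose just before it. get_calibration takes no time and is no camera call.
- finish_job(): hands the job in, once; it reports no verdict.
Trained networks look in the newest picture that a camera, given by its name, has taken for a name from the list of things; names that differ only in an ending like _2 or _b are one class to them, and where a whole thing is asked for, a point or a joint stands for the part that bears it (a point fixed in the world has none). Each returns a list of dicts, best first, with "p" (0 to 1); they miss things now and then, are a little off and sometimes report something else, mostly with a low value. They report only what shows in the picture. A call takes as long as a camera call. They do not tell look-alikes from the thing itself.
- search_frame(camera, label): "position" ([x, y, z] in m, in world coordinates, good to about 4 mm: the middle of the surface that is visible of it).
- cut_out(camera, label): "mask" (420x560 bool, what is visible of it).
The state is a dict: "time_s": time; "joints": joint angles; "joint_velocities": joint speeds; "effort": joint torques, N m; "tcp_pos": TCP position; "ee_rot": TCP orientation; "wrist_force": force on the tool from outside, world axes, zero at the start; "moment": the same for the moment, N m; "gripper_width": opening from 0.0 (shut) to 1.0 (fully open).
Only numpy, scipy, OpenCV 4.12 (cv2) and the standard library are available. Lean on these libraries where they do the work, as an engineer would, in place of code of your own. Each camera call takes 0.05 s, during which the arm holds its last target. There are 200 camera calls.

## Working session

There is one attempt and no reset: what is moved stays moved. The work goes in short steps, Python scripts to look and compute and a tool call to move; the robot and the scene stay as the last step left them, time stands still between calls to the robot, and variables do not carry over. Pictures are saved under pics/ and viewed, about 8 in all and at most 12, crops included, and the job is handed in when it is done.

Besides the shell and the picture viewer there is one more tool, called after "Emit:" as name(argument=value, ...) on one line, values as JSON. arm_command: Moves the arm, as the interface text tells. Its arguments: {"type":"object","properties":{"rows":{"type":"array","items":{"type":"object","properties":{"fingers":{"type":"number"},"travel":{"type":"array","items":{"type":"number"}},"roll":{"type":"number"}}}}},"required":["rows"]}

```bash
mkdir -p pics; cat > h.py <<'E'
import numpy as np, cv2
from station import *
def save(n,im): cv2.imwrite(f'pics/{n}.png',im[:,:,::-1])
def cam(name,s=None):
    c=get_calibration(name); f=210/np.tan(np.radians(c['fov_y']/2))
    if name=='wrist':
        M=np.array(c['mount']); s=s or sense(); R=np.array(s['ee_rot']); 
        return f,c['cx'],c['cy'],R@M[:3,:3],np.array(s['tcp_pos'])+R@M[:3,3]
    return f,c['cx'],c['cy'],np.array(c['attitude']),np.array(c['origin'])
def cloud(C,d):
    f,cx,cy,R,t=C; v,u=np.mgrid[:420,:560]
    return np.stack([(u-cx)/f*d,(v-cy)/f*d,d],-1)@R.T+t
def proj(C,P):
    f,cx,cy,R,t=C; q=(np.atleast_2d(P)-t)@R
    return np.c_[q[:,0]/q[:,2]*f+cx,q[:,1]/q[:,2]*f+cy]
E
python3 - <<'E'
from h import *
p,d=capture('top'); save('top',p)
np.set_printoptions(precision=4,suppress=True)
for l in ['middle_gear','pillar','gear_board','crank_gear','planet_gear','spare_gear']:
    print(l,[(round(x['p'],2),np.round(x['position'],3)) for x in search_frame('top',l)])
s=sense(); print(s)
print(get_calibration('top'),get_calibration('wrist'))
E
```

```text
middle_gear [(0.92, array([ 0.337, -0.347,  0.028])), (0.64, array([ 0.559, -0.323,  0.028])), (0.63, array([ 0.448, -0.298,  0.022]))]
pillar [(0.67, array([ 0.45 , -0.298,  0.023])), (0.6, array([ 0.518, -0.031,  0.027]))]
gear_board [(0.96, array([ 0.516, -0.032,  0.017]))]
crank_gear [(0.59, array([ 0.433, -0.053,  0.047]))]
planet_gear [(0.71, array([ 0.598, -0.015,  0.032]))]
spare_gear [(0.51, array([0.444, 0.271, 0.011]))]
{'time_s': 0.35, 'joints': array([ 89.242 ,  22.0534,   0.4359,  -0.0068, -68.4111, -14.8178]), 'joint_velocities': array([ 0.0671, -0.1696,  0.0486,  0.1261,  0.0225,  0.0109]), 'effort': array([ -0.0002, -38.9973,  18.7279,   4.2169,   0.0136,  -0.0001]), 'tcp_pos': array([0.1677, 0.6019, 0.2333]), 'ee_rot': array([[ 0.9633, -0.2686, -0.0001],
       [-0.2686, -0.9633, -0.0005],
       [ 0.    ,  0.0005, -1.    ]]), 'wrist_force': array([-0.0688, -0.5861, -1.2665]), 'moment': array([ 0.0086, -0.0037,  0.0532]), 'gripper_width': 0.9982981766091734}
{'fov_y': 53.23869241921811, 'cx': 286.2993312040924, 'cy': 214.86317646071524, 'origin': array([0.5124, 0.008 , 1.0839]), 'attitude': array([[ 0.0097, -0.9982,  0.0595],
       [-0.9999, -0.0094,  0.0047],
       [-0.0042, -0.0595, -0.9982]])} {'fov_y': 64.68165397541259, 'cx': 280.2007633602355, 'cy': 209.62898455497637, 'mount': array([[-0.0003, -0.9598, -0.2808,  0.0763],
       [ 1.    , -0.0002, -0.0002, -0.0002],
       [ 0.0002, -0.2808,  0.9598, -0.1518],
       [ 0.    ,  0.    ,  0.    ,  1.    ]])}
```

View pics/top.png

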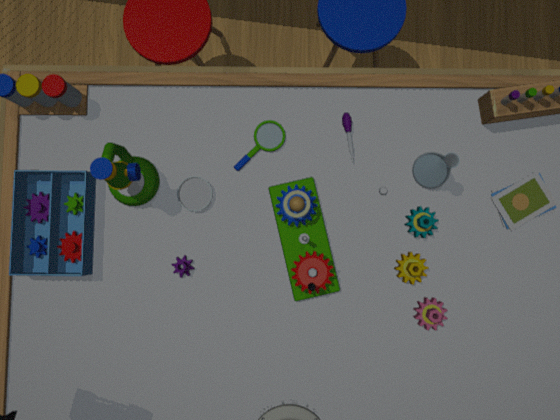

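Emit:
arm_command(rows=[{"fingers": 100,"travel": [33.2,25.2,-5],"roll": 0},{"fingers": 100,"travel": [33.2,25.2,-5],"roll": 0},{"fingers": 100,"travel": [33.2,25.2,-5],"roll": 0},{"fingers": 100,"travel": [33.2,25.2,-5],"roll": 0},{"fingers": 100,"travel": [33.2,25.2,-5],"roll": 0},{"fingers": 100,"travel": [33.2,25.2,-5],"roll": 0},{"fingers": 100,"travel": [33.2,25.2,-5],"roll": 0},{"fingers": 100,"travel": [33.2,25.2,-5],"roll": 0},{"fingers": 100,"travel": [33.2,25.2,-5],"roll": 0},{"fingers": 100,"travel": [33.2,25.2,-5],"roll": 0}])

```text
time_s: 1.35
tcp_pos: [0.4212, 0.2682, 0.2841]
ee_rot: [[0.962, -0.273, 0.001], [-0.273, -0.962, 0.001], [0.001, -0.001, -1.0]]
wrist_force: [0.2, 0.9, 1.0]
gripper_width: 1.001
```

Emit:
arm_command(rows=[{"fingers": 100,"travel": [14.9,27,0],"roll": 0},{"fingers": 100,"travel": [14.9,27,0],"roll": 0},{"fingers": 100,"travel": [14.9,27,0],"roll": 0},{"fingers": 100,"travel": [14.9,27,0],"roll": 0},{"fingers": 100,"travel": [14.9,27,0],"roll": 0},{"fingers": 100,"travel": [14.9,27,0],"roll": 0},{"fingers": 100,"travel": [14.9,27,0],"roll": 0},{"fingers": 100,"travel": [14.9,27,0],"roll": 0},{"fingers": 100,"travel": [14.9,27,0],"roll": 0}])

```text
time_s: 2.25
tcp_pos: [0.4908, -0.0288, 0.2834]
ee_rot: [[0.964, -0.268, -0.0], [-0.268, -0.964, 0.0], [-0.0, -0.0, -1.0]]
wrist_force: [-0.1, 0.4, -0.7]
gripper_width: 1.003
```

```bash
python3 - <<'E'
from h import *
s=sense(); p,d=capture('wrist'); save('board',cv2.resize(p,(800,600))); np.savez('board.npz',p=p,d=d,**{k:s[k] for k in('tcp_pos','ee_rot')})
print(s['tcp_pos'],d[d>0].min())
for l in ['pillar','gear_board','crank_gear','planet_gear']:
    print(l,[(round(x['p'],2),np.round(x['position'],3)) for x in search_frame('wrist',l)])
E
```

```text
[ 0.4908426  -0.02884626  0.28335624] 0.056013305
pillar [(0.86, array([ 0.518, -0.034,  0.029])), (0.41, array([ 0.599, -0.022,  0.038]))]
gear_board [(0.64, array([ 0.433, -0.052,  0.05 ])), (0.56, array([ 0.535, -0.035,  0.02 ]))]
crank_gear [(0.72, array([ 0.442, -0.05 ,  0.052]))]
planet_gear [(0.88, array([ 0.601, -0.018,  0.037])), (0.55, array([ 0.534, -0.038,  0.018]))]
```

View pics/board.png

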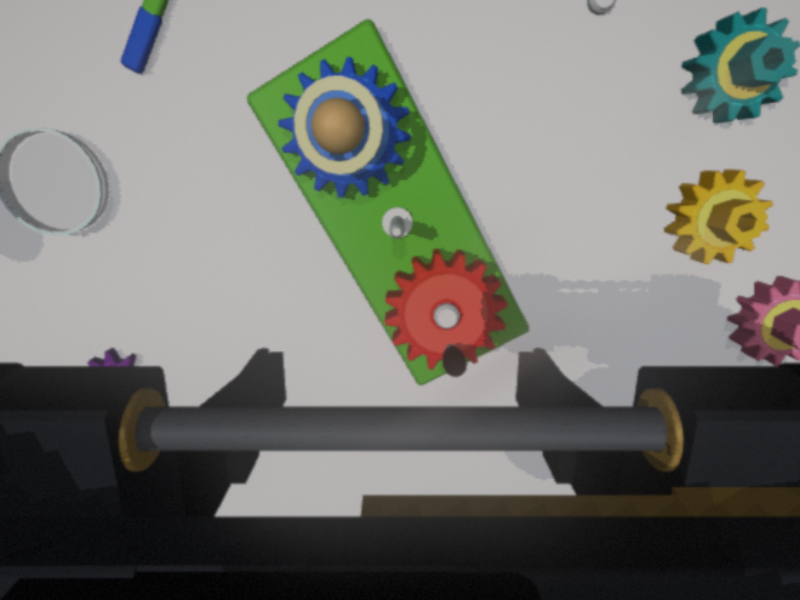

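```bash
cat > fit.py <<'E'
from h import *
from scipy.optimize import minimize
def gear_mask(P,col,z0,tol=.004):
    rgb=P['p'].astype(float); r,g,b=rgb[...,0],rgb[...,1],rgb[...,2]
    m={'red':(r>1.6*g)&(r>1.6*b),'blue':(b>1.5*r)&(b>1.2*g),'yellow':(r>1.7*b)&(g>1.4*b)&(g>.55*r)}[col]
    return m
def fit(P,col,h,c0,N,rt,rr,rp,rin,name=None):
    """register the toothed ring at height h: returns centre, tooth phase (deg, world)"""
    C=cam('wrist',dict(tcp_pos=P['tcp_pos'],ee_rot=P['ee_rot']))
    m=gear_mask(P,col,h); W=cloud(C,P['d'])
    m=(m&(abs(W[...,2]-h)<.006)).astype(np.float32)
    st=.0005; n=160; a=(np.arange(2*n)-n)*st
    X,Y=np.meshgrid(c0[0]+a,c0[1]+a)
    uv=proj(C,np.c_[X.ravel(),Y.ravel(),np.full(X.size,h)]).astype(np.float32).reshape(2*n,2*n,2)
    I=cv2.GaussianBlur(cv2.remap(m,uv[...,0],uv[...,1],cv2.INTER_LINEAR),(0,0),1.5)
    def cost(q):
        dx,dy=X-q[0],Y-q[1]; R=np.hypot(dx,dy); A=np.arctan2(dy,dx)-np.radians(q[2])
        arc=abs((A*N/2/np.pi+.5)%1-.5)*2*np.pi/N          # rad from tooth centre
        half=.0039-(R-rp)*.35                              # half thickness
        T=1/(1+np.exp(-np.minimum(np.where(R<rr,.01,half-arc*R),rt-R)/.0005))
        w=(R>rin)&(R<rt+.006)
        return ((I-T)**2)[w].mean()
    per=360/N
    q=min(([c0[0]+i,c0[1]+j,k*per/8] for k in range(8) for i in(-.004,0,.004) for j in(-.004,0,.004)),key=cost)
    r=minimize(cost,q,method='Nelder-Mead',options=dict(initial_simplex=np.array(q)+np.array([[0,0,0],[.002,0,0],[0,.002,0],[0,0,per/6]]),xatol=1e-5,fatol=1e-7))
    if name:
        q=r.x; t=np.radians(q[2]+np.arange(N)*per); big=cv2.resize((I*255).astype(np.uint8),None,fx=2,fy=2)
        big=cv2.cvtColor(big,cv2.COLOR_GRAY2BGR)
        for k in t: cv2.circle(big,tuple(int(round(2*((v-c)/st+n))) for v,c in zip(q[:2]+rt*np.array([np.cos(k),np.sin(k)]),c0)),4,(0,0,255),-1)
        r.img=big[::2,::2]
    return r
E
cat > b.py <<'E'
from fit import *
P=np.load('board.npz')
c=fit(P,'red',.05,(.435,-.053),16,.053,.0415,.048,.036,'c')
p=fit(P,'blue',.036,(.600,-.014),16,.053,.0415,.048,.038,'p')
y=fit(P,'yellow',.024,(.448,-.298),12,.041,.0295,.036,.030,'y')
for n,r in zip('cpy',(c,p,y)): print(n,r.x,r.fun)
cv2.imwrite('pics/fit.png',np.hstack([r.img for r in (c,p,y)])[::1,::1])
v=p.x[:2]-c.x[:2]; psi=np.degrees(np.arctan2(v[1],v[0])); print('axis',psi,np.hypot(*v),'pillar',(p.x+c.x)[:2]/2)
thc=(c.x[2]-psi)%22.5; thp=(p.x[2]-psi-180)%22.5
f=lambda t:(-4/3*t+15)%30
print('thc',thc,'thp',thp,'phi1',f(thc),'phi2',f(thp),'yellow phi world',y.x[2]%30,'want world mod30',(f(thc)+psi)%30,(f(thp)+psi)%30)
E
python3 b.py; python3 -c "
import cv2;i=cv2.imread('pics/fit.png');cv2.imwrite('pics/fit.png',cv2.resize(i,(798,266)))"
```

```text
c [ 0.43442115 -0.05273122 15.76554822] 0.03234383753214075
p [ 0.59954963 -0.01227693  1.14026098] 0.03949973478580789
y [ 0.4452241  -0.30313811  2.73532334] 0.04126137523493124
axis 13.76558537196641 0.17001165603631305 pillar [ 0.51698539 -0.03250407]
thc 1.9999628507864173 thp 9.874675606977405 phi1 12.33338286561811 phi2 1.8337658573634599 yellow phi world 2.7353233362054428 want world mod30 26.098968237584522 15.59935122932987
```

View pics/fit.png

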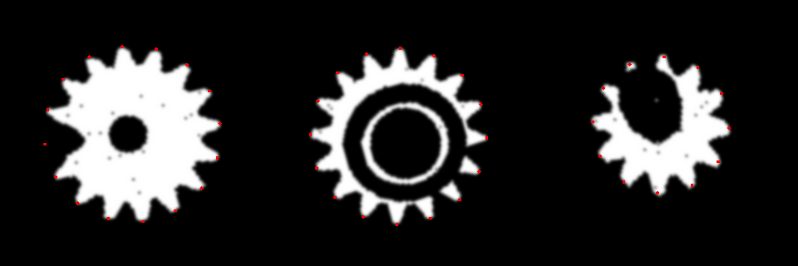

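Emit:
arm_command(rows=[{"fingers": 65,"travel": [-2.1,27.7,8],"roll": 0},{"fingers": 65,"travel": [-2.1,27.7,8],"roll": 0},{"fingers": 65,"travel": [-2.1,27.7,8],"roll": 0},{"fingers": 65,"travel": [-2.1,27.7,8],"roll": 0},{"fingers": 65,"travel": [-2.1,27.7,8],"roll": 0},{"fingers": 65,"travel": [-2.1,27.7,8],"roll": 0},{"fingers": 65,"travel": [-2.1,27.7,8],"roll": 0},{"fingers": 65,"travel": [-2.1,27.7,8],"roll": 0}])

```text
time_s: 3.3
tcp_pos: [0.3963, -0.2913, 0.2034]
ee_rot: [[0.963, -0.27, -0.0], [-0.27, -0.963, 0.0], [-0.0, -0.0, -1.0]]
wrist_force: [0.5, 0.7, 0.3]
gripper_width: 0.649
```

```bash
python3 - <<'E'
from fit import *
s=sense(); p,d=capture('wrist'); np.savez('yel.npz',p=p,d=d,**{k:s[k] for k in('tcp_pos','ee_rot')})
P=np.load('yel.npz'); print(s['tcp_pos'],s['ee_rot'][:,:2])
y=fit(P,'yellow',.024,(.446,-.302),12,.041,.0295,.036,.030,'y'); print(y.x,y.fun)
C=cam('wrist',s); W=cloud(C,d)
m=(abs(W[...,2]-.05)<.005)&(np.hypot(W[...,0]-y.x[0],W[...,1]-y.x[1])<.025)
pts=W[m][:,:2].astype(np.float32); print(len(pts),pts.mean(0),W[m][:,2].mean())
c=pts.mean(0)
for a in range(-30,30,3):
    u=np.array([np.cos(np.radians(y.x[2]+a)),np.sin(np.radians(y.x[2]+a))]); w=(pts-c)@u
    print(a,round(float(np.percentile(w,98.5)-np.percentile(w,1.5))*1e3,1),end='; ')
save('yel',p)
E
```

```text
[ 0.39625771 -0.2913049   0.20337449] [[ 9.62992898e-01 -2.69526488e-01]
 [-2.69526453e-01 -9.62992976e-01]
 [-4.12892017e-04 -3.09299501e-05]]
[ 0.44458228 -0.30502809  2.77413124] 0.0065602271600670855
758 [ 0.44464293 -0.30534428] 0.05057443024194046
-30 29.9; -27 30.0; -24 29.9; -21 29.7; -18 29.4; -15 29.4; -12 29.4; -9 29.1; -6 29.0; -3 29.0; 0 29.1; 3 29.0; 6 29.1; 9 29.2; 12 29.3; 15 29.5; 18 29.7; 21 29.8; 24 29.8; 27 29.8;
```

View pics/yel.png

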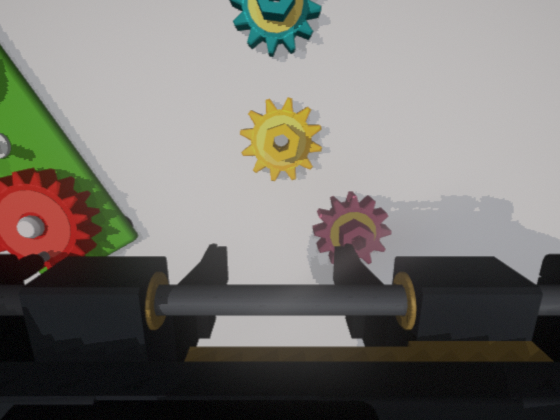

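Emit:
arm_command(rows=[{"fingers": 65,"travel": [4,0,2.5],"roll": 6},{"fingers": 65,"travel": [5,0,6],"roll": 11.6},{"fingers": 65,"travel": [5,0,9],"roll": 11.6},{"fingers": 65,"travel": [5,0,12],"roll": 11.6},{"fingers": 65,"travel": [5,0,14],"roll": 11.6},{"fingers": 65,"travel": [5,0,15.5],"roll": 11.6},{"fingers": 65,"travel": [5,0,16.4],"roll": 11.6},{"fingers": 65,"travel": [5,0,16.6],"roll": 11.6},{"fingers": 65,"travel": [5,0,16.6],"roll": 11.6}])

```text
time_s: 4.25
tcp_pos: [0.4454, -0.3041, 0.0381]
ee_rot: [[0.89, -0.455, 0.001], [-0.455, -0.89, -0.0], [0.001, -0.0, -1.0]]
wrist_force: [0.7, 0.9, -0.1]
gripper_width: 0.654
```

Emit:
arm_command(rows=[{"fingers": 65,"travel": [0,0,0.1],"roll": 0},{"fingers": 0,"travel": [0,0,0.1],"roll": 0},{"fingers": 0,"travel": [0,0,0.1],"roll": 0},{"fingers": 0,"travel": [0,0,0.1],"roll": 0},{"fingers": 0,"travel": [0,0,0.1],"roll": 0},{"fingers": 0,"travel": [0,0,0.1],"roll": 0},{"fingers": 0,"travel": [0,0,0.1],"roll": 0}])

```text
time_s: 4.95
tcp_pos: [0.4445, -0.3047, 0.0367]
ee_rot: [[0.89, -0.457, -0.0], [-0.457, -0.89, -0.0], [0.0, 0.0, -1.0]]
wrist_force: [0.3, 0.2, 1.6]
gripper_width: 0.341
```

Emit:
arm_command(rows=[{"fingers": 0,"travel": [0,0,-4],"roll": 0},{"fingers": 0,"travel": [0,0,-9],"roll": 0},{"fingers": 0,"travel": [-2,-3,-13],"roll": 3},{"fingers": 0,"travel": [-4.5,-7.2,-14.5],"roll": 6.7},{"fingers": 0,"travel": [-7,-11.4,-14.5],"roll": 6.7},{"fingers": 0,"travel": [-9.5,-15.6,-14.5],"roll": 6.7},{"fingers": 0,"travel": [-12,-20,-14.5],"roll": 6.7},{"fingers": 0,"travel": [-14.5,-24.4,-14.5],"roll": 6.7},{"fingers": 0,"travel": [-16.9,-28.8,-14.5],"roll": 6.7},{"fingers": 0,"travel": [-16.9,-28.8,-14.5],"roll": 6.7}])

```text
time_s: 5.95
tcp_pos: [0.4257, 0.0333, 0.1817]
ee_rot: [[0.834, -0.551, 0.001], [-0.551, -0.834, 0.001], [0.0, -0.002, -1.0]]
wrist_force: [0.5, -0.7, -1.2]
gripper_width: 0.339
```

Emit:
arm_command(rows=[{"fingers": 0,"travel": [0,0,0],"roll": 0}])

```text
time_s: 6.05
tcp_pos: [0.4253, 0.0301, 0.1813]
ee_rot: [[0.832, -0.555, -0.001], [-0.555, -0.832, 0.0], [-0.001, 0.0, -1.0]]
wrist_force: [-1.0, 0.2, -0.7]
gripper_width: 0.343
```

```bash
cat > b2.py <<'E'
from fit import *
import os,sys
f='b2.npz'
if not os.path.exists(f):
    s=sense(); p,d=capture('wrist'); np.savez(f,p=p,d=d,**{k:s[k] for k in('tcp_pos','ee_rot')}); print(s['joints'],s['gripper_width'])
    save('b2',p)
P=np.load(f); print(P['tcp_pos'])
p=fit(P,'blue',.036,(.600,-.014),16,.053,.0415,.048,.038,'p'); print(p.x,p.fun)
c=fit(P,'red',.05,(.435,-.053),16,.053,.0415,.048,.036,'c'); print(c.x,c.fun)
C=cam('wrist',dict(tcp_pos=P['tcp_pos'],ee_rot=P['ee_rot'])); W=cloud(C,P['d'])
m=(W[...,2]>.035)&(W[...,2]<.078)&(np.hypot(W[...,0]-.517,W[...,1]+.0325)<.018)
q=W[m]; print(len(q))
for a in np.arange(.035,.082,.008):
    k=q[abs(q[:,2]-a-.004)<.004]; print(round(a,3),len(k),k[:,:2].mean(0) if len(k) else 0)
t=W[(W[...,2]>.077)&(W[...,2]<.084)&(np.hypot(W[...,0]-.517,W[...,1]+.0325)<.018)]; print('top',len(t),t.mean(0) if len(t) else 0)
E
python3 b2.py
```

```text
[ 2.60484637e+01  5.38253691e+00 -3.03233667e+01 -2.21514641e-02
 -5.43284447e+01  3.02835107e+01] 0.34307879650546663
[0.42526882 0.030099   0.18132405]
[ 0.59812424 -0.01217489  1.12846811] 0.1842400087893066
[ 0.433785   -0.05237679 15.85775306] 0.037353210458319325
178
0.035 12 [ 0.51248085 -0.02996514]
0.043 13 [ 0.51230403 -0.02972845]
0.051 17 [ 0.51241778 -0.0298535 ]
0.059 18 [ 0.51251929 -0.0299546 ]
0.067 34 [ 0.51376736 -0.03125753]
0.075 84 [ 0.51576134 -0.03214798]
top 151 [ 0.51610209 -0.03235557  0.07941297]
```

View pics/b2.png

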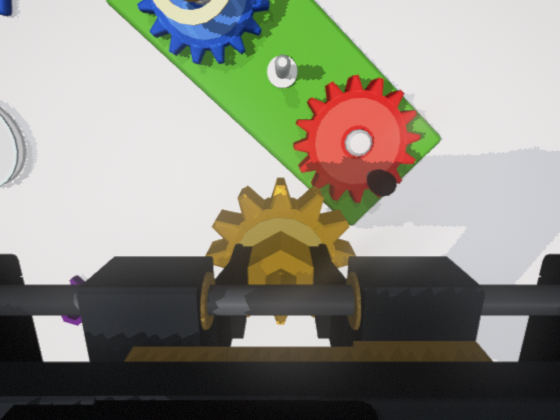

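Emit:
arm_command(rows=[{"fingers": 0,"travel": [4,0,0],"roll": 0.3},{"fingers": 0,"travel": [8,0,1],"roll": 0.3},{"fingers": 0,"travel": [10.5,0,2.5],"roll": 0.3},{"fingers": 0,"travel": [11,0.1,4],"roll": 0.3},{"fingers": 0,"travel": [11,0.1,5],"roll": 0.3},{"fingers": 0,"travel": [11,0.1,5],"roll": 0.3},{"fingers": 0,"travel": [11,0.1,5],"roll": 0.3}])

```text
time_s: 6.8
tcp_pos: [0.5161, -0.0339, 0.1318]
ee_rot: [[0.827, -0.562, -0.0], [-0.562, -0.827, -0.0], [-0.0, 0.0, -1.0]]
wrist_force: [1.2, 0.1, -0.8]
gripper_width: 0.34
```

```bash
python3 - <<'E'
from h import *
s=sense(); print(s['tcp_pos'],s['ee_rot'],s['wrist_force'],s['moment'],s['joint_velocities'])
p,d=capture('side'); C=cam('side')
u=proj(C,[.5167,-.0322,.08])[0]; print(u)
x,y=[int(v) for v in u]; x0,y0=max(0,x-110),max(0,y-100)
save('side1',cv2.resize(p[y0:y0+165,x0:x0+220],(800,600)))
E
```

```text
[ 0.51608528 -0.03389021  0.13177004] [[ 8.26977983e-01 -5.62234266e-01 -2.14339211e-04]
 [-5.62234306e-01 -8.26977931e-01 -2.93033956e-04]
 [-1.25000664e-05  3.62841488e-04 -9.99999934e-01]] [ 1.17207384  0.06231419 -0.80232729] [ 0.0040368  -0.00971519  0.04189614] [ 0.90122054 -0.91574668  0.81451722  0.19294861  0.09815518 -0.02111755]
[255.79675289 221.5772054 ]
```

View pics/side1.png

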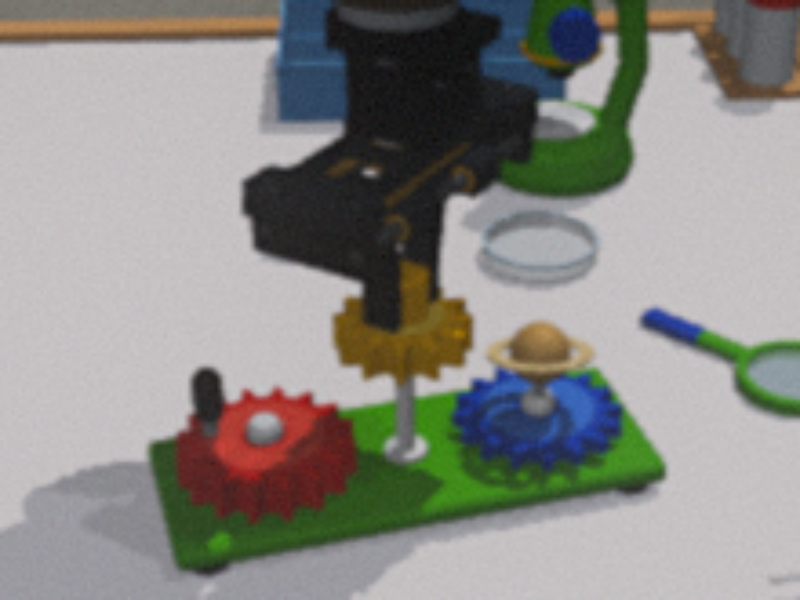

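Emit:
arm_command(rows=[{"fingers": 0,"travel": [0,0,0],"roll": 0},{"fingers": 0,"travel": [0,0,0],"roll": 0},{"fingers": 0,"travel": [0,0,0],"roll": 0}])

```text
time_s: 7.15
tcp_pos: [0.5166, -0.033, 0.1321]
ee_rot: [[0.828, -0.561, 0.001], [-0.561, -0.828, 0.0], [0.001, -0.001, -1.0]]
wrist_force: [0.6, 1.0, -1.5]
gripper_width: 0.344
```

Emit:
arm_command(rows=[{"fingers": 0,"travel": [-0.07,-0.1,0.5],"roll": 0},{"fingers": 0,"travel": [-0.07,-0.1,1.0],"roll": 0},{"fingers": 0,"travel": [-0.07,-0.1,1.4],"roll": 0},{"fingers": 0,"travel": [-0.07,-0.1,1.7],"roll": 0},{"fingers": 0,"travel": [-0.07,-0.1,2.0],"roll": 0},{"fingers": 0,"travel": [-0.07,-0.1,2.3],"roll": 0},{"fingers": 0,"travel": [-0.07,-0.1,2.5],"roll": 0},{"fingers": 0,"travel": [-0.07,-0.1,2.5],"roll": 0}])

```text
time_s: 7.95
tcp_pos: [0.5163, -0.0321, 0.1062]
ee_rot: [[0.827, -0.562, -0.001], [-0.562, -0.827, -0.0], [-0.0, 0.0, -1.0]]
wrist_force: [-0.0, -0.1, -0.8]
gripper_width: 0.341
```

Emit:
arm_command(rows=[{"fingers": 0,"travel": [0,0,0.6],"roll": 0},{"fingers": 0,"travel": [0,0,1.2],"roll": 0},{"fingers": 0,"travel": [0,0,1.6],"roll": 0},{"fingers": 0,"travel": [0,0,1.8],"roll": 0},{"fingers": 0,"travel": [0,0,2.0],"roll": 0},{"fingers": 0,"travel": [0,0,2.15],"roll": 0},{"fingers": 0,"travel": [0,0,2.3],"roll": 0}])

```text
time_s: 8.65
tcp_pos: [0.5166, -0.032, 0.0835]
ee_rot: [[0.827, -0.562, 0.0], [-0.562, -0.827, 0.0], [0.0, -0.0, -1.0]]
wrist_force: [-0.2, 0.0, -1.3]
gripper_width: 0.346
```

Emit:
arm_command(rows=[{"fingers": 0,"travel": [0,0,0.25],"roll": 0},{"fingers": 0,"travel": [0,0,0.5],"roll": 0},{"fingers": 0,"travel": [0,0,0.5],"roll": 2},{"fingers": 0,"travel": [0,0,0.5],"roll": 4},{"fingers": 0,"travel": [0,0,0.5],"roll": 6},{"fingers": 0,"travel": [0,0,0.5],"roll": 8},{"fingers": 0,"travel": [0,0,0.5],"roll": 10.2},{"fingers": 0,"travel": [0,0,0.5],"roll": 10.2},{"fingers": 0,"travel": [0,0,0.5],"roll": 10.2}])

```text
time_s: 9.55
tcp_pos: [0.5165, -0.0321, 0.0785]
ee_rot: [[0.715, -0.699, 0.0], [-0.699, -0.715, 0.0], [0.0, -0.0, -1.0]]
wrist_force: [-0.6, -0.5, -1.0]
gripper_width: 0.342
```

```bash
python3 - <<'E'
from h import *
s=sense(); R=s['ee_rot']; print(s['tcp_pos'],np.degrees(np.arctan2(R[1,0],R[0,0])),s['wrist_force'],s['moment'])
p,d=capture('side'); C=cam('side')
x,y=[int(v) for v in proj(C,[.5167,-.0322,.06])[0]]
save('side2',cv2.resize(p[y-60:y+60,x-80:x+80],(800,600),interpolation=cv2.INTER_CUBIC))
E
```

```text
[ 0.51648528 -0.03207031  0.07847644] -44.3286877612184 [-0.6387252  -0.47365406 -0.9833943 ] [-0.06814193 -0.07281368  0.02320919]
```

View pics/side2.png

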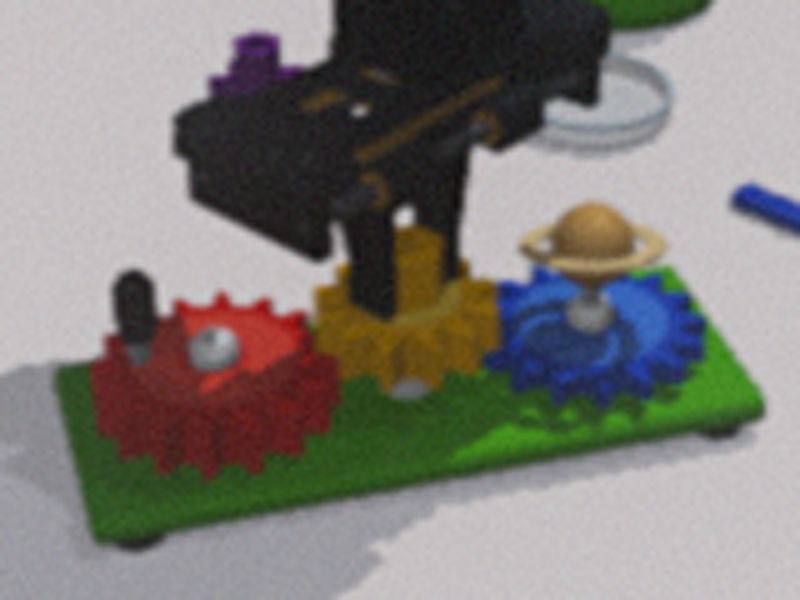

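Emit:
arm_command(rows=[{"fingers": 0,"travel": [0,0,0.3],"roll": 0},{"fingers": 0,"travel": [0,0,0.5],"roll": 0},{"fingers": 0,"travel": [0,0,0.65],"roll": 0},{"fingers": 0,"travel": [0,0,0.8],"roll": 0},{"fingers": 0,"travel": [0,0,0.9],"roll": 0}])

```text
time_s: 10.1
tcp_pos: [0.5165, -0.0321, 0.0694]
ee_rot: [[0.715, -0.699, -0.0], [-0.699, -0.715, -0.0], [0.0, 0.0, -1.0]]
wrist_force: [-0.6, 0.4, -1.5]
gripper_width: 0.341
```

Emit:
arm_command(rows=[{"fingers": 0,"travel": [0,0,0.2],"roll": 0},{"fingers": 0,"travel": [0,0,0.4],"roll": 0},{"fingers": 0,"travel": [0,0,0.6],"roll": 0},{"fingers": 0,"travel": [0,0,0.75],"roll": 0},{"fingers": 0,"travel": [0,0,0.87],"roll": 0},{"fingers": 0,"travel": [0,0,0.95],"roll": 0},{"fingers": 0,"travel": [0,0,0.95],"roll": 0}])

```text
time_s: 10.8
tcp_pos: [0.5165, -0.0321, 0.0607]
ee_rot: [[0.715, -0.699, 0.0], [-0.699, -0.715, -0.0], [0.0, 0.0, -1.0]]
wrist_force: [-1.7, -0.5, 4.7]
gripper_width: 0.343
```

Emit:
arm_command(rows=[{"fingers": 0,"travel": [0,0,0.05],"roll": 0},{"fingers": 0,"travel": [0,0,0.1],"roll": 0},{"fingers": 0,"travel": [0,0,0.1],"roll": 0}])

```text
time_s: 11.1
tcp_pos: [0.5166, -0.0321, 0.0607]
ee_rot: [[0.715, -0.699, 0.0], [-0.699, -0.715, -0.0], [0.001, -0.0, -1.0]]
wrist_force: [-3.5, 0.3, 10.6]
gripper_width: 0.344
```

Emit:
arm_command(rows=[{"fingers": 0,"travel": [0,0,0.08],"roll": 0},{"fingers": 0,"travel": [0,0,0.16],"roll": 0},{"fingers": 0,"travel": [0,0,0.16],"roll": 0},{"fingers": 0,"travel": [0,0,0.16],"roll": 0}])

```text
time_s: 11.5
tcp_pos: [0.5166, -0.0321, 0.0606]
ee_rot: [[0.716, -0.698, 0.001], [-0.698, -0.716, -0.001], [0.001, -0.0, -1.0]]
wrist_force: [-6.2, 2.1, 20.8]
gripper_width: 0.342
```

```bash
python3 - <<'E'
from h import *
s=sense(); print(s['time_s'],s['tcp_pos'],s['wrist_force'],s['moment'],s['gripper_width'])
p,d=capture('side'); C=cam('side')
x,y=[int(v) for v in proj(C,[.5167,-.0322,.06])[0]]
save('side3',cv2.resize(p[y-60:y+60,x-80:x+80],(800,600),interpolation=cv2.INTER_CUBIC))
E
```

```text
11.5 [ 0.51659149 -0.03213791  0.06060178] [-6.23343571  2.10594954 20.83866409] [ 0.37747661  2.21877806 -0.0817783 ] 0.3415207177209036
```

View pics/side3.png

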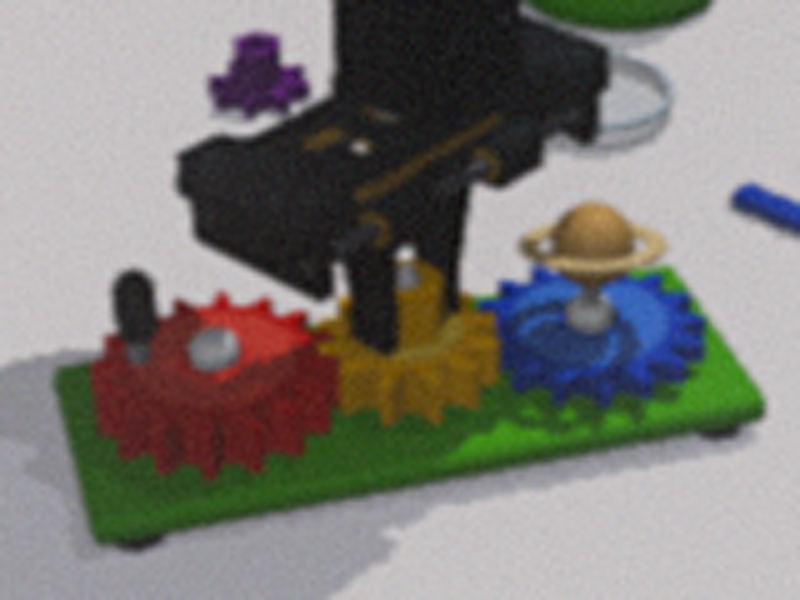

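Side view: the yellow gear sits at the foot of the pillar, meshed with both gears. The pillar tip shows inside the boss at about (405,275), and the press is about 21 N. Handing in.

```bash
python3 -c "
from station import *
print(finish_job())"
```

```text
the job is handed in; nothing more can be done
None
```

The yellow gear is fully down on the pillar, boss up and meshed with both the crank gear and the planet gear. The arm is still gripping it and pressing it down with about 21 N.

- **How it went down:** I gripped the gear by two boss flats and lowered it into the crank gear's teeth. I then turned it about 10°, with the crank turning along, to line it up with the planet gear's teeth and slid it home. The force stayed near zero until it reached the foot of the pillar.
- **Last checks:** The gear's underside works out at about 24 mm above the table, which is the height of the collar. The gripper opening reads 29.7 mm on the 30 mm boss. The last side picture shows the teeth interleaved with both gears and nothing visibly disturbed in the area it covers. The robot's clock was at 11.5 s.
- **Small disagreements:** Measurements of the pillar's position differed by about 1 mm between views. While pressing, there is a sideways force of about 6 N and a moment of about 2.2 N m at the wrist. I did not take a final picture of the whole table.

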